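# Hold the colour reader over the pink swatch

### The job

Take the colour reader out of its dock, gripping it gently because its shell is thin, lift it over the row of glass jars and hold it upright, window down, centred and squared over the freshly painted pink swatch, about 12 mm above the paint. Never touch any of the three freshly painted swatch tiles, and leave the jars standing where they are. Finish while still holding the reader still in that hovering position; do not put it down.

Things in the scene. Friction and masses are not known exactly. Their poses are not given: they have to be found in the camera images.
- reader: Hand-held colour reader, loose, about 0.28 kg, at first upright in its dock, underside 4 mm above the bench. Black shade at the bottom, 76 (x) x 50 (y) x 24 (z) mm; on it a white upright body 58 (x) x 34 (y) mm from 24 to 100 mm height, with an orange band low on it. Origin: centre of the flat underside; z up, x along its long side.
- reader_grip (a point): Point inside the reader's white body 75 mm above its origin: grip here from above, across the 34 mm (along the reader's y). The shell is thin: 20 to 30 N on each finger holds it well, a grip of more than 40 N damages it.
- reader_window (a point): Centre of the reader's flat underside, where it looks out (same point and axes as reader).
- dock: Grey open-topped dock fixed to the bench, 90 (x) x 64 (y) x 16 (z) mm outside, walls 4 mm, floor 4 mm thick, so the reader has 3 mm play on each side: lift it straight up by 20 mm or more before moving sideways. Origin: centre of its underside, on the bench; a black plug block 12 mm long stands at its +x end.
- mat: Cork mat fixed to the bench between dock and tray, 360 (x) x 100 (y) x 3 (z) mm, with the three jars in a row along its x. Origin: centre of its underside. The row has to be crossed with the reader's underside above the jars' tops (above 135 mm over the bench).
- jar0: Nearest jar of the row: glass jar with white lid, loose, 64 mm diameter, 130 mm high, 0.4 kg, standing on the mat (lid's top 133 mm above the bench). Origin: centre of its underside. Not to be moved.
- jar1: As jar0, in the middle of the row, yellow label.
- jar2: As jar0, at the far end of the row.
- tray: Flat aluminium sample plate fixed to the bench, 340 (x) x 150 (y) x 8 (z) mm, without rims. Origin: centre of its underside. The three swatch tiles lie on it in a row along its x, in any order, each turned about a quarter turn to it.
- tile_pink: Target: white ceramic tile, loose, 90 (x) x 60 (y) x 10 (z) mm, with a 76 (x) x 50 (y) x 2 mm freshly painted PINK swatch centred on top (total height 12 mm; same outline as the reader's shade). Origin: centre of the underside; x along its long side. Not to be touched.
- pink_face (a point): Centre of the top of the pink swatch (12 mm above the tile's origin), axes as the tile's. The reader's window has to hover about 12 mm above it, long sides parallel (either way round).
- tile_brown: Same tile with a dark brown swatch. Not to be touched.
- tile_yellow: Same tile with a yellow swatch. Not to be touched.
There are look-alikes about, which are no part of the job. Leave any green or turquoise look-alike of the reader alone. Several things have the shape of the dock; the one meant has the colours described above.

How it is judged (in metres and radians):
On the way, in this order (a step that is already met when the one before it is completed fails the run):
1. the reader is lifted clear out of its dock, in the fingers (z of reader_window in the frame of dock above 0.03 m and contact force between the fingers and reader above 3 N), for 0.1 s.
2. the reader is carried across the row of jars, its underside above their tops (height (world z) of reader_window above 0.135 m and y of reader_window in the frame of mat between -0.05 and 0.05 m and contact force between the fingers and reader above 3 N), for 0.04 s.
At the end, for the whole second after the job is handed in: Reader held still in the fingers, upright within 0.1 rad, its window 4 to 22 mm above the pink swatch, within 9 mm of its centre along each side, squared within 0.15 rad (either way round), touching nothing else; jars upright and within 15 mm, tiles within 6 mm of their starts (x of reader_window in the frame of pink_face between -0.009 and 0.009 m and y of reader_window in the frame of pink_face between -0.009 and 0.009 m and z of reader_window in the frame of pink_face between 0.004 and 0.022 m and angle between the x axis of reader and the x axis of tile_pink, either way round below 0.15 rad and angle between each of reader, jar0, jar1, jar2's own z axis and vertical below 0.1 rad and contact force between the fingers and reader above 3 N and linear speed of reader below 0.02 m/s and angular speed of reader below 0.15 rad/s and contact force between reader and tile_pink below 0.3 N and contact force between reader and tile_brown below 0.3 N and contact force between reader and tile_yellow below 0.3 N and contact force between reader and jar0 below 0.3 N and contact force between reader and jar1 below 0.3 N and contact force between reader and jar2 below 0.3 N and contact force between reader and tray below 0.3 N and contact force between reader and mat below 0.3 N and contact force between reader and dock below 0.3 N and distance of each of tile_pink, tile_brown, tile_yellow from where it was at the start of the episode below 0.006 m and distance of each of jar0, jar1, jar2 from where it was at the start of the episode below 0.015 m); the arm keeps its last pose, push and grip.
It fails at once if the reader's shell is squeezed too hard (over 120 N summed over both fingers, a grip above about 45 N) (contact force between the fingers and reader above 120 N).
It fails at once if a painted swatch tile is touched by the reader or the robot (contact force between any of tile_pink, tile_brown, tile_yellow and reader above 0.3 N or contact force between any of tile_pink, tile_brown, tile_yellow and the fingers above 0.3 N or contact force between any of tile_pink, tile_brown, tile_yellow and the arm above 0.3 N).
It fails at once if a jar is shoved by more than 15 mm or tipped (distance of any of jar0, jar1, jar2 from where it was at the start of the episode above 0.015 m or angle between any of jar0, jar1, jar2's own z axis and vertical above 0.2 rad).
It also fails if it takes over 38 s, if anything falls off the work surface, if the arm or the gripper's body presses on something with over 40 N, if the wrist force passes 120 N, or if a joint passes its speed limit or range.

### The arm

A 6-joint arm with a two-finger parallel gripper is mounted at the origin on the work surface. World frame = base frame: x ahead of the robot, y to its left, z up, the work surface at z = 0. Lengths are in m, angles in degrees, forces in N, time in s.
With the tool pointing down it reaches from about 0.375 to 0.9 m from the base axis. Payload 3.1 kg.
Tool frame: the origin (TCP) lies at the very end of the fingers, on their centre line; the grasp point (between the pads) lies bot.grip_point_offset behind it (bot.grip_point_offset is the distance from the TCP to the grasp point, in m); z points along the fingers, y is the line along which they close (so a half turn about z gives the same grasp; the last joint's range is limited). The gripper opens to 87 mm and grips with 3 to 60 N. Pads are 19 mm wide; open, the fingers measure 117 mm over their backs; the gripper's body (75 mm by 190 mm) begins 51 mm behind the grasp point.
Start: joints at [54.001, 30.224, 82.088, -0, 67.689, -10.227], TCP at [0.272, 0.563, 0.223] pointing down, gripper open.
Joint ranges: [-176.69, 176.69], [-43.24, 126.21], [12.49, 139.97], [-82, 262], [0, 151.66], [-163.58, 163.58]. Speed limits (degrees/s): [159.86, 159.86, 180, 180, 180, 180].

### API

Orientations are given as a 3x3 rotation matrix whose columns are the frame's x, y, z axes.
In Python, from rig import bot, viewer, ticket gives the robot as it stands.
- The arm moves only by the tool servo_tool, never from a script. Its argument "targets" is a list of rows, each an object with "offset": the shift along the tool's x, y, z in m, a list of three; "dr": the turn, a rotation vector about the tool's x, y, z in degrees, a list of three. In form: [{"offset": [x, y, z], "dr": [ax, ay, az]}, ...]. A call has 1 to 20 rows; each row is the pose to reach, as a shift and turn from the pose commanded when the call began, along the tool's axes at that moment; what a row does not reach only later rows make up. A row lasts 1/12 s, in which the tool goes at most 41.7 mm and 7.16 degrees, less where a joint would pass 70% of its speed; a pose out of reach is approached as far as the arm can. A call with a gripper value outside its range is refused whole. "gripper" is the gripper command: -1 is fully open, 1 is shut, values between are in proportion, set as the call begins (left out, the last holds). The fingers move at their own pace and stop on an object; the grip force is fixed at half the most. Time passes only in rows, so rows that repeat a pose let the fingers close. It gives the time, the measured TCP pose, the force, the opening and the grip force at its end, in the units of the state.
- bot.read_state(): the state, without advancing time (a new reading comes with each control period).
- viewer.capture(name): name is "scene" or "top" or "wrist"; returns a dict with "color" (480x640x3 uint8, red, green, blue), "camera_matrix" (3x3 intrinsics, pixels), "R" (3x3) and "t" (3): a world point X has camera coordinates R X + t. Camera axes: x right, y down, z forward; pixel columns grow to the right and rows downward; lengths in m; the calibration is good to about 2 mm. A picture is of the moment at which its call begins. There is no depth.
- ticket.hand_in(): hands the job in; it is judged then, once.
The state is a dict: "time_s": time; "joint_positions": joint angles; "qvel": joint speeds; "tau": joint torques, N m; "position": TCP position; "tcp_rot": TCP orientation; "force": force on the tool from outside, world axes, zero at the start; "moment": the same for the moment, N m; "opening": opening from 0.0 (shut) to 1.0 (fully open); "grasp_force": force on a finger pad.
Only numpy, scipy, OpenCV 4.12 (cv2) and the standard library are available. Lean on these libraries where they do the work, as an engineer would, in place of code of your own. Each camera call takes 0.05 s, during which the arm holds its last target. There are 200 camera calls.

## Working session

There is one attempt and no reset: what is moved stays moved. The work goes in short steps, Python scripts to look and compute and a tool call to move; the robot and the scene stay as the last step left them, time stands still between calls to the robot, and variables do not carry over. Pictures are saved under pics/ and viewed, at most 10 in all, crops included, and the job is handed in when it is done.

Besides the shell and the picture viewer there is one more tool, called after "Call:" by a JSON object that holds its "api" and its "payload". servo_tool: Moves the arm, as the interface text tells. Its arguments: {"type":"object","properties":{"targets":{"type":"array"},"gripper":{"type":"number"}},"required":["targets"]}

```bash
mkdir -p pics; ls; python3 - <<'E'
from rig import bot, viewer
import cv2, pickle
s=bot.read_state(); print(s, bot.grip_point_offset)
for n in ("scene","top"):
    c=viewer.capture(n); pickle.dump(c,open(f"{n}0.pkl","wb")); cv2.imwrite(f"pics/{n}0.png",c["color"][:,:,::-1])
    print(n,c["camera_matrix"],c["R"],c["t"])
E
```

```text
pics
{'time_s': 0.0, 'joint_positions': array([ 5.40000011e+01,  3.02789019e+01,  8.21547679e+01,  8.76212636e-04,
        6.76877136e+01, -1.02265722e+01]), 'qvel': array([-0.06490588,  0.06035734, -0.00886192, -0.00491579, -0.01248522,
       -0.01228439]), 'tau': array([ 6.31365274e-04, -4.40040350e+01, -1.76591724e+01,  6.36188406e-02,
        5.81084308e-02, -1.50805608e-04]), 'position': array([0.27129733, 0.56226058, 0.22158129]), 'tcp_rot': array([[-9.00517755e-01,  4.34817426e-01, -1.25669065e-03],
       [ 4.34819067e-01,  9.00516224e-01, -1.70561668e-03],
       [ 3.90038462e-04, -2.08237116e-03, -9.99997756e-01]]), 'force': array([-0.8281524 ,  0.18908252, -0.0966349 ]), 'moment': array([-0.01737105, -0.00474919,  0.04583161]), 'grasp_force': 0.0, 'opening': 0.9983687188331287} 0.0187
scene [[444.90711931   0.         323.09270774]
 [  0.         444.90711931 236.55302013]
 [  0.           0.           1.        ]] [[-0.11785002  0.99298052  0.0100524 ]
 [ 0.53266385  0.07175511 -0.84327957]
 [-0.8380815  -0.09402596 -0.53738117]] [-0.02520357 -0.20433433  1.23876172]
top [[604.93936605   0.         329.49627775]
 [  0.         604.93936605 240.22334004]
 [  0.           0.           1.        ]] [[-0.02328585 -0.99964362 -0.0130536 ]
 [-0.99651503  0.02425514 -0.07980904]
 [ 0.08009722  0.01114969 -0.9967247 ]] [0.09725722 0.54268629 1.06684673]
```

View pics/top0.png

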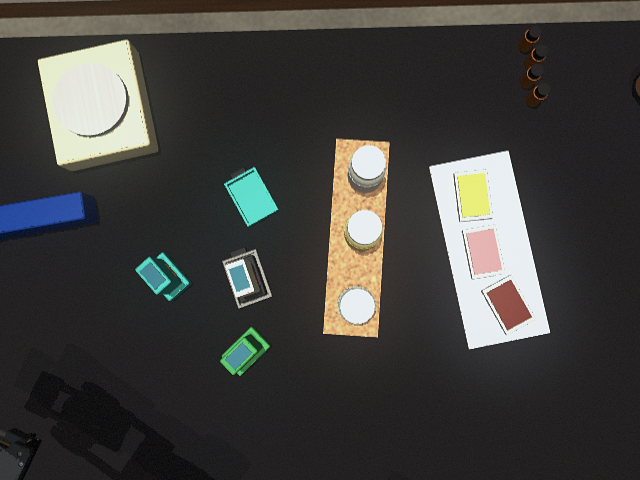

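View pics/scene0.png

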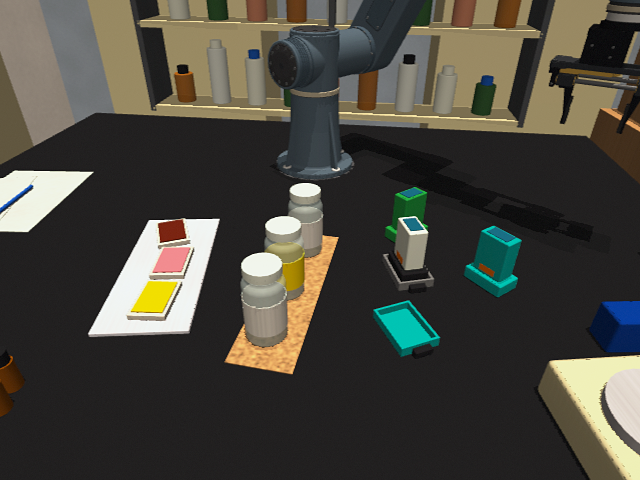

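The top view shows the white reader in the grey dock around (245,278), with the pink swatch at (484,252). The jars stand between them, with lids at (368,162), (364,229) and (357,305). The scene view confirms the white reader and the grey dock with its black plug. Next I'll measure both.

```bash
cat > h.py <<'E'
import numpy as np, cv2
def ray(c,px,z):
    px=np.atleast_2d(px).astype(float); C=-c["R"].T@c["t"]
    d=(c["R"].T@np.linalg.inv(c["camera_matrix"])@np.c_[px,np.ones(len(px))].T).T
    return C+d*((z-C[2])/d[:,2])[:,None]
def proj(c,X):
    q=c["camera_matrix"]@(c["R"]@np.atleast_2d(X).T+c["t"][:,None]); return (q[:2]/q[2]).T
def rect(c,mask,z):
    "largest blob -> world centre, long-axis angle(deg), sides(mm) on plane z"
    k=max(cv2.findContours(mask.astype(np.uint8),0,cv2.CHAIN_APPROX_NONE)[0],key=cv2.contourArea)
    P=ray(c,k[:,0],z)[:,:2]*1000
    (x,y),(w,h),_=r=cv2.minAreaRect(P.astype(np.float32)); b=cv2.boxPoints(r)
    e=max(b[1]-b[0],b[2]-b[1],key=np.linalg.norm)
    return (round(x,1),round(y,1)),round(float(np.degrees(np.arctan2(e[1],e[0]))%180),1),(round(w,1),round(h,1))
E
python3 - <<'E'
import pickle,cv2,numpy as np
from h import *
c=pickle.load(open("top0.pkl","rb")); I=c["color"]; r,g,b=[I[...,i].astype(int) for i in range(3)]
print("pink",rect(c,(r>180)&(g>100)&(g<190)&(r-g>40)&(abs(g-b)<35),.020))
for x,y,n in((368,162,'j2'),(364,229,'j1'),(357,305,'j0')): print(n,ray(c,[x,y],.133)[0])
w=I[235:320,205:290]; cv2.imwrite("pics/crop.png",cv2.resize(w,None,fx=7,fy=7,interpolation=cv2.INTER_CUBIC)[:,:,::-1])
E
```

```text
pink ((518.8, -192.2), 8.9, (75.2, 49.2))
j2 [0.66249512 0.01724473 0.133     ]
j1 [0.55280954 0.0268271  0.133     ]
j0 [0.43079121 0.04143734 0.133     ]
```

View pics/crop.png

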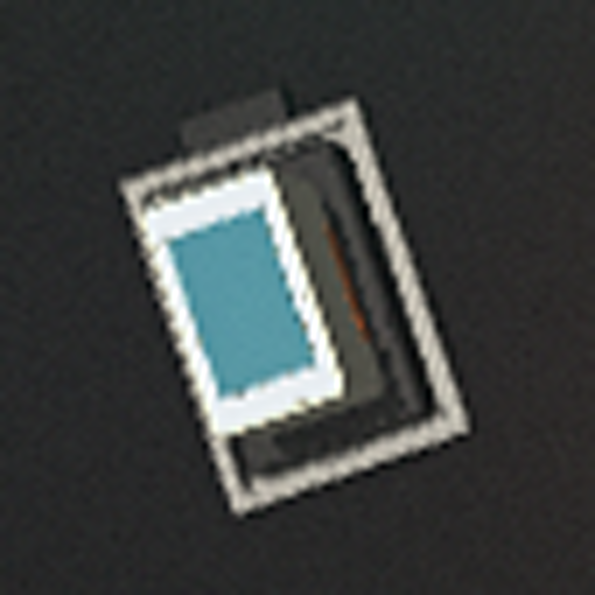

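The crop shows the dock corners at (123,183), (355,98), (468,432) and (238,513), and the white top face at about (142,206), (270,168), (343,395) and (213,435). The black plug is at the upper end, which is the dock's +x.

```bash
python3 - <<'E'
import pickle
from h import *
from rig import bot
c=pickle.load(open("top0.pkl","rb"));I=c["color"].astype(int)
f=lambda q:(np.array(q)+.5)/7-.5+[205,235]
def q(pts,z):
    P=ray(c,f(pts),z)*1000
    e=(P[0]+P[1]-P[2]-P[3])/2; w=(P[0]+P[3]-P[1]-P[2])/2
    print(P.mean(0)[:2].round(1),np.degrees(np.arctan2(e[1],e[0])),np.linalg.norm(e),np.degrees(np.arctan2(-w[0],w[1])),np.linalg.norm(w))
q([(123,183),(355,98),(468,432),(238,513)],.016)
q([(138,209),(270,168),(343,395),(213,435)],.104)
s=bot.read_state();R=s["tcp_rot"]; print("tool y angle",np.degrees(np.arctan2(R[1,1],R[0,1])))
E
```

```text
[480.1 235.2] 18.237224469773754 90.70388434359207 18.424810492658207 63.16551569956715
[479.6 235.1] 17.437660111186815 56.637503204409015 15.831820306524328 32.46171887778156
tool y angle 64.23032731861193
```

```bash
cat >> h.py <<'E'
from scipy.spatial.transform import Rotation as Ro
def go(s,p,yaw):
    "offset, dr to TCP p, pointing down, tool y at yaw deg"
    R=s["tcp_rot"];a=np.radians(yaw);y=np.array([np.cos(a),np.sin(a),0]);z=np.array([0,0,-1.])
    T=np.c_[np.cross(y,z),y,z]
    print("offset",(R.T@(np.array(p)-s["position"])).round(4),"dr",Ro.from_matrix(R.T@T).as_rotvec(degrees=True).round(2))
E
python3 - <<'E'
from h import *
from rig import bot
go(bot.read_state(),[.480,.235,.200],108)
E
```

```text
offset [-0.3302 -0.204   0.022 ] dr [ -0.1   -0.06 -43.77]
```

Call:
{"api": "servo_tool", "payload": {"gripper": -1, "targets": [{"offset":[-0.03,-0.019,0.002],"dr":[0,0,-4]},{"offset":[-0.06,-0.037,0.004],"dr":[0,0,-8]},{"offset":[-0.09,-0.056,0.006],"dr":[0,0,-12]},{"offset":[-0.12,-0.074,0.008],"dr":[0,0,-16]},{"offset":[-0.15,-0.093,0.01],"dr":[0,0,-20]},{"offset":[-0.18,-0.111,0.012],"dr":[0,0,-24]},{"offset":[-0.21,-0.13,0.014],"dr":[0,0,-28]},{"offset":[-0.24,-0.148,0.016],"dr":[0,0,-32]},{"offset":[-0.27,-0.167,0.018],"dr":[0,0,-36]},{"offset":[-0.3,-0.185,0.02],"dr":[0,0,-40]},{"offset":[-0.33,-0.204,0.022],"dr":[0,0,-43.8]},{"offset":[-0.33,-0.204,0.022],"dr":[0,0,-43.8]},{"offset":[-0.33,-0.204,0.022],"dr":[0,0,-43.8]},{"offset":[-0.33,-0.204,0.022],"dr":[0,0,-43.8]}]}}

```text
time_s: 1.27
position: [0.4796, 0.2356, 0.2002]
tcp_rot: [[-0.951, -0.308, -0.001], [-0.308, 0.951, 0.0], [0.001, 0.001, -1.0]]
force: [-0.8, 0.3, -0.7]
opening: 0.999
grasp_force: 0.0
```

```bash
python3 - <<'E'
from h import *
from rig import bot,viewer
import pickle
s=bot.read_state();print(s["time_s"],s["position"],s["joint_positions"].round(1),s["tcp_rot"].round(3).tolist())
c=viewer.capture("wrist");pickle.dump(c,open("w1.pkl","wb"));cv2.imwrite("pics/w1.png",c["color"][:,:,::-1])
# expected corners of reader top
a=np.radians(18);u=np.array([np.cos(a),np.sin(a),0]);v=np.array([-u[1],u[0],0]);o=np.array([.4798,.2352,.104])
print(proj(c,[o+i*.029*u+j*.017*v for i,j in((1,1),(1,-1),(-1,-1),(-1,1))]).round(1))
print("C",-c["R"].T@c["t"])
E
```

```text
1.2667 [0.47964057 0.2356098  0.2001905 ] [ 14.2  25.   96.4   0.   58.7 -93.8] [[-0.951, -0.308, -0.001], [-0.308, 0.951, 0.0], [0.001, 0.001, -1.0]]
[[350.1 297.3]
 [298.  297.4]
 [296.3 209.5]
 [351.5 209.4]]
C [0.4086549  0.21232302 0.36076573]
```

View pics/w1.png

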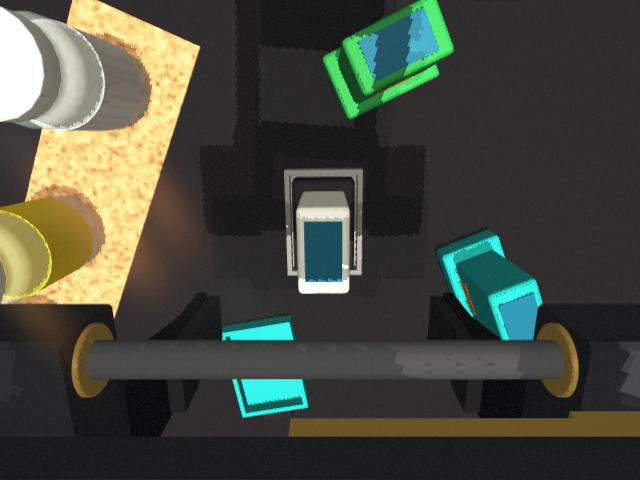

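The wrist view shows the white reader's top at x 297–350, y 208–293. That matches my prediction to within 1–2 mm, and the fingers straddle it clear of the turquoise one. I'll go down now.

Call:
{"api": "servo_tool", "payload": {"targets": [{"offset":[0,0,0.02],"dr":[0,0,0]},{"offset":[0,0,0.04],"dr":[0,0,0]},{"offset":[0,0,0.06],"dr":[0,0,0]},{"offset":[0,0,0.08],"dr":[0,0,0]},{"offset":[0,0,0.1],"dr":[0,0,0]},{"offset":[0,0,0.12],"dr":[0,0,0]},{"offset":[0,0,0.132],"dr":[0,0,0]},{"offset":[0,0,0.14],"dr":[0,0,0]},{"offset":[0,0,0.14],"dr":[0,0,0]},{"offset":[0,0,0.14],"dr":[0,0,0]}]}}

```text
time_s: 2.15
position: [0.4797, 0.2365, 0.0606]
tcp_rot: [[-0.95, -0.311, -0.0], [-0.311, 0.95, -0.0], [0.0, 0.0, -1.0]]
force: [0.3, 0.2, 0.3]
opening: 1.002
grasp_force: 0.0
```

Call:
{"api": "servo_tool", "payload": {"gripper": 0.1, "targets": [{"offset":[0,0,0],"dr":[0,0,0]},{"offset":[0,0,0],"dr":[0,0,0]},{"offset":[0,0,0],"dr":[0,0,0]},{"offset":[0,0,0],"dr":[0,0,0]},{"offset":[0,0,0],"dr":[0,0,0]},{"offset":[0,0,0],"dr":[0,0,0]}]}}

```text
time_s: 2.65
position: [0.4804, 0.2356, 0.0609]
tcp_rot: [[-0.951, -0.309, 0.001], [-0.309, 0.951, 0.0], [-0.001, -0.0, -1.0]]
force: [0.4, 1.1, -0.3]
opening: 0.631
grasp_force: 0.0
```

Call:
{"api": "servo_tool", "payload": {"gripper": 0.26, "targets": [{"offset":[0,0,0],"dr":[0,0,0]},{"offset":[0,0,0],"dr":[0,0,0]},{"offset":[0,0,0],"dr":[0,0,0]},{"offset":[0,0,0],"dr":[0,0,0]}]}}

```text
time_s: 2.98
position: [0.4803, 0.2353, 0.0606]
tcp_rot: [[-0.951, -0.31, 0.0], [-0.31, 0.951, -0.001], [0.0, -0.001, -1.0]]
force: [0.2, -3.4, -0.9]
opening: 0.39
grasp_force: 3.6
```

Call:
{"api": "servo_tool", "payload": {"gripper": 0.32, "targets": [{"offset":[0,0,0],"dr":[0,0,0]},{"offset":[0,0,0],"dr":[0,0,0]},{"offset":[0,0,0],"dr":[0,0,0]},{"offset":[0,0,0],"dr":[0,0,0]}]}}

```text
time_s: 3.32
position: [0.4803, 0.2354, 0.0606]
tcp_rot: [[-0.951, -0.31, 0.0], [-0.31, 0.951, -0.0], [0.0, -0.0, -1.0]]
force: [0.9, -1.9, 0.8]
opening: 0.388
grasp_force: 30.0
```

Call:
{"api": "servo_tool", "payload": {"targets": [{"offset":[0,0,-0.004],"dr":[0,0,0]},{"offset":[0,0,-0.01],"dr":[0,0,0]},{"offset":[0,0,-0.018],"dr":[0,0,0]},{"offset":[0,0,-0.027],"dr":[0,0,0]},{"offset":[0,0,-0.037],"dr":[0,0,0]},{"offset":[0,0,-0.05],"dr":[0,0,0]},{"offset":[0,0,-0.064],"dr":[0,0,0]},{"offset":[0,0,-0.078],"dr":[0,0,0]},{"offset":[0,0,-0.092],"dr":[0,0,0]},{"offset":[0,0,-0.106],"dr":[0,0,0]},{"offset":[0,0,-0.12],"dr":[0,0,0]},{"offset":[0,0,-0.134],"dr":[0,0,0]},{"offset":[0,0,-0.148],"dr":[0,0,0]},{"offset":[0,0,-0.16],"dr":[0,0,0]},{"offset":[0,0,-0.17],"dr":[0,0,0]},{"offset":[0,0,-0.177],"dr":[0,0,0]},{"offset":[0,0,-0.18],"dr":[0,0,0]},{"offset":[0,0,-0.18],"dr":[0,0,0]},{"offset":[0,0,-0.18],"dr":[0,0,0]}]}}

```text
time_s: 4.9
position: [0.4798, 0.2356, 0.2403]
tcp_rot: [[-0.951, -0.309, -0.001], [-0.309, 0.951, -0.0], [0.001, 0.0, -1.0]]
force: [-0.1, -0.1, -3.8]
opening: 0.389
grasp_force: 30.0
```

```bash
python3 - <<'E'
from h import *
from rig import bot,viewer
import pickle
s=bot.read_state();print(s["grasp_force"],s["opening"],s["position"],s["joint_positions"].round(1))
c=viewer.capture("wrist");d=viewer.capture("scene")
pickle.dump(c,open("w2.pkl","wb"))
cv2.imwrite("pics/w2.png",np.hstack([cv2.resize(x["color"],(400,300)) for x in (c,d)])[:,:,::-1])
go(s,[.519,-.192,.240],98.9)
E
```

```text
29.986065882258117 0.3885215917887308 [0.47980434 0.23555127 0.24029329] [ 14.2  22.   93.9   0.   64.2 -93.9]
offset [ 9.510e-02 -4.187e-01  3.000e-04] dr [ 0.   -0.04  9.13]
```

View pics/w2.png

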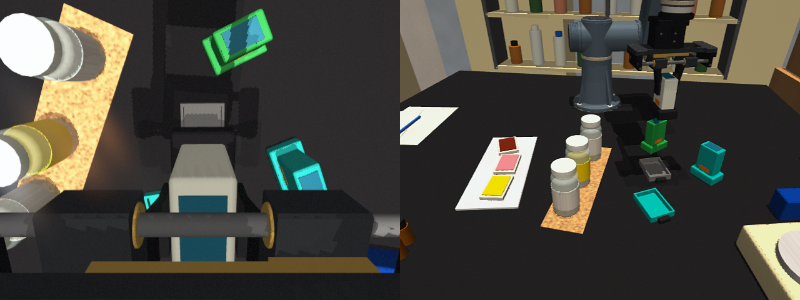

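The left half shows the reader upright between the fingers at (203,200). The right half shows it lifted clear of the empty dock, so I'll carry it across.

Call:
{"api": "servo_tool", "payload": {"targets": [{"offset":[0.001,-0.004,0],"dr":[0,0,0.1]},{"offset":[0.003,-0.013,0],"dr":[0,0,0.3]},{"offset":[0.006,-0.027,0],"dr":[0,0,0.6]},{"offset":[0.01,-0.046,0],"dr":[0,0,1]},{"offset":[0.016,-0.069,0],"dr":[0,0,1.5]},{"offset":[0.022,-0.096,0],"dr":[0,0,2.1]},{"offset":[0.029,-0.126,0],"dr":[0,0,2.7]},{"offset":[0.035,-0.155,0],"dr":[0,0,3.4]},{"offset":[0.042,-0.184,0],"dr":[0,0,4]},{"offset":[0.048,-0.214,0],"dr":[0,0,4.6]},{"offset":[0.055,-0.243,0],"dr":[0,0,5.3]},{"offset":[0.062,-0.272,0],"dr":[0,0,5.9]},{"offset":[0.068,-0.302,0],"dr":[0,0,6.6]},{"offset":[0.075,-0.329,0],"dr":[0,0,7.1]},{"offset":[0.08,-0.354,0],"dr":[0,0,7.7]},{"offset":[0.085,-0.375,0],"dr":[0,0,8.2]},{"offset":[0.089,-0.394,0],"dr":[0,0,8.6]},{"offset":[0.093,-0.409,0],"dr":[0,0,8.9]},{"offset":[0.095,-0.419,0],"dr":[0,0,9.1]},{"offset":[0.095,-0.419,0],"dr":[0,0,9.1]}]}}

```text
time_s: 6.67
position: [0.5197, -0.1946, 0.2403]
tcp_rot: [[-0.988, -0.153, 0.0], [-0.153, 0.988, -0.001], [-0.0, -0.001, -1.0]]
force: [1.1, -1.1, -4.0]
opening: 0.39
grasp_force: 30.0
```

Call:
{"api": "servo_tool", "payload": {"targets": [{"offset":[0,0,0.006],"dr":[0,0,0]},{"offset":[0,0,0.016],"dr":[0,0,0]},{"offset":[0,0,0.028],"dr":[0,0,0]},{"offset":[0,0,0.04],"dr":[0,0,0]},{"offset":[0,0,0.052],"dr":[0,0,0]},{"offset":[0,0,0.064],"dr":[0,0,0]},{"offset":[0,0,0.076],"dr":[0,0,0]},{"offset":[0,0,0.088],"dr":[0,0,0]},{"offset":[0,0,0.1],"dr":[0,0,0]},{"offset":[0,0,0.11],"dr":[0,0,0]},{"offset":[0,0,0.117],"dr":[0,0,0]},{"offset":[0,0,0.12],"dr":[0,0,0]},{"offset":[0,0,0.12],"dr":[0,0,0]},{"offset":[0,0,0.12],"dr":[0,0,0]}]}}

```text
time_s: 7.83
position: [0.5197, -0.1921, 0.1207]
tcp_rot: [[-0.988, -0.156, 0.0], [-0.156, 0.988, -0.0], [-0.0, -0.0, -1.0]]
force: [0.7, 0.4, -3.1]
opening: 0.387
grasp_force: 30.0
```

```bash
python3 - <<'E'
from h import *
from rig import bot,viewer
import pickle
s=bot.read_state();print(s["time_s"],s["grasp_force"],s["position"],s["joint_positions"].round(1))
go(s,[.519,-.192,.088],98.9)
c=viewer.capture("scene");w=viewer.capture("wrist")
pickle.dump((s,c,w),open("s3.pkl","wb"))
p=proj(c,[.519,-.192,.04])[0];print(p)
x,y=(p-[50,50]).astype(int)
cv2.imwrite("pics/s3.png",np.hstack([cv2.resize(c["color"][y-20:y+80,x:x+100],(400,400),interpolation=cv2.INTER_CUBIC),cv2.resize(w["color"],(400,400))])[:,:,::-1]); print(x,y-20)
E
```

```text
7.8333 29.986046478152275 [ 0.51974904 -0.19207857  0.12067847] [ -31.8   32.9   97.7    0.    49.4 -130.8]
offset [0.0007 0.0002 0.0327] dr [-0.01  0.02  0.05]
[169.32438728 250.2334262 ]
119 180
```

View pics/s3.png

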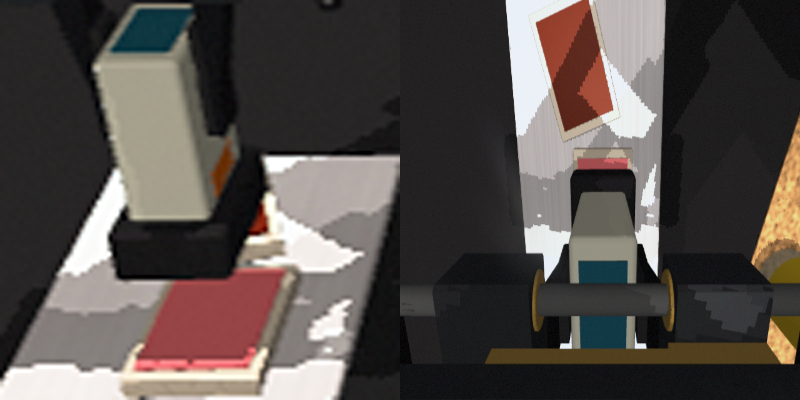

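The left half shows the reader level above the pink tile, with shade bottom corners at crop (117,275) and (232,277) and body top corners at (93,62) and (183,65). The wrist half shows it aligned with the tile edge. I'll compare these corners with the prediction.

```bash
python3 - <<'E'
from h import *
import pickle
s,c,w=pickle.load(open("s3.pkl","rb"))
R=s["tcp_rot"];u=-R[:,0];v=R[:,1];o=s["position"]-[0,0,.0563]
P=[(38,-25,0),(38,25,0),(29,-17,100),(29,17,100)]
X=np.array([o+(a*u+b*v)/1e3+[0,0,z/1e3] for a,b,z in P])
print(u,(((proj(c,X)-[119,180])+.5)*4-.5).round(0))
obs=np.array([(117,275),(232,277),(93,62),(183,65)])
px=(obs+.5)/4-.5+[119,180]
for q,x in zip(px,X): print(((ray(c,q,x[2])[0]-x)*1000).round(1))
# tile from scene
a=np.radians(8.9);U=np.array([np.cos(a),np.sin(a),0]);V=np.array([-U[1],U[0],0])
T=np.array([[.5188,-.1922,.018]+(i*45*U+j*30*V)/1e3 for i,j in((1,-1),(1,1),(-1,1))])
print("tile top corners",(((proj(c,T)-[119,180])+.5)*4-.5).round(0))
E
```

```text
[9.87828310e-01 1.55547912e-01 2.77156298e-04] [[109. 287.]
 [229. 286.]
 [ 85.  67.]
 [172.  66.]]
[-9.1 -0.9  0. ]
[-6.4 -1.2  0. ]
[-4.1  1.3  0. ]
[-1.3  4.1  0. ]
tile top corners [[115. 383.]
 [255. 381.]
 [298. 266.]]
```

Call:
{"api": "servo_tool", "payload": {"targets": [{"offset":[0,0,0.004],"dr":[0,0,0]},{"offset":[0,0,0.01],"dr":[0,0,0]},{"offset":[0,0,0.016],"dr":[0,0,0]},{"offset":[0,0,0.022],"dr":[0,0,0]},{"offset":[0,0,0.027],"dr":[0,0,0]},{"offset":[0,0,0.03],"dr":[0,0,0]},{"offset":[0,0,0.032],"dr":[0,0,0]},{"offset":[0,0,0.032],"dr":[0,0,0]},{"offset":[0,0,0.032],"dr":[0,0,0]},{"offset":[0,0,0.032],"dr":[0,0,0]}]}}

```text
time_s: 8.77
position: [0.5197, -0.1923, 0.0887]
tcp_rot: [[-0.988, -0.155, 0.0], [-0.155, 0.988, -0.0], [-0.0, -0.0, -1.0]]
force: [0.1, -0.2, -2.8]
opening: 0.389
grasp_force: 30.0
```

```bash
python3 - <<'E'
from h import *
from rig import bot,viewer
import pickle
s=bot.read_state();print(s["time_s"],s["grasp_force"],s["position"],np.abs(s["qvel"]).max())
c=viewer.capture("scene");pickle.dump((s,c),open("s4.pkl","wb"))
a=np.radians(8.9);U=np.array([np.cos(a),np.sin(a),0]);V=np.array([-U[1],U[0],0])
R=s["tcp_rot"];o=s["position"]-[0,0,.0566]
T=np.array([[.5188,-.1922,.018]+(i*45*U+j*30*V)/1e3 for i,j in((1,-1),(1,1),(-1,1))])
S=np.array([o+(i*38*-R[:,0]+j*25*R[:,1])/1e3 for i,j in((1,-1),(1,1),(-1,1))])
for n,X in (("tile",T),("shade",S)): print(n,((proj(c,X)-[134,215]+.5)*8-.5).round(0).tolist())
g=c["color"][215:290,134:224]
g=np.clip(g.astype(float)*1.8,0,255).astype(np.uint8)
cv2.imwrite("pics/s4.png",cv2.resize(g,None,fx=8,fy=8,interpolation=cv2.INTER_CUBIC)[:,:,::-1])
E
```

```text
8.7667 29.986007921397686 [ 0.51969686 -0.19231561  0.08873596] 0.16277881235912667
tile [[111.0, 487.0], [390.0, 483.0], [476.0, 253.0]]
shade [[128.0, 417.0], [362.0, 414.0], [438.0, 222.0]]
```

View pics/s4.png

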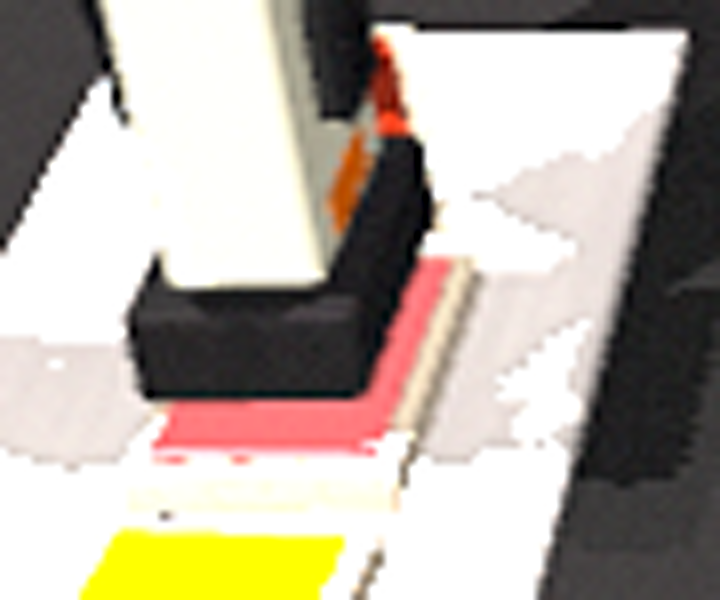

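The crop shows the shade hovering over the pink swatch. The shade's bottom near edge is at y≈398 (x 143–365). The swatch's near edge is at y≈455 (x 150–378) and its far right corner is at about (452,260).

```bash
python3 - <<'E'
from h import *
import pickle
s,c=pickle.load(open("s4.pkl","rb"))
f=lambda q:(np.array(q)+.5)/8-.5+[134,215]
a=np.radians(8.9);U=np.array([np.cos(a),np.sin(a)]);V=np.array([-U[1],U[0]])
sw=ray(c,f([(150,455),(378,453),(452,260)]),.020)[:,:2]*1e3
for zz in(.0305,.0321,.0335):
    sh=ray(c,f([(143,398),(365,398),(430,224)]),zz)[:,:2]*1e3
    d=sh-sw; print(zz,"shade-swatch along long,short:",np.c_[d@U,d@V].round(1).tolist())
print(sw.round(1).tolist())
for i,j in((38,-25),(38,25),(-38,25)): print(np.array([518.8,-192.2])+i*U+j*V)
E
```

```text
0.0305 shade-swatch along long,short: [[-6.8, -1.4], [-6.1, -2.5], [0.3, -3.5]]
0.0321 shade-swatch along long,short: [[-4.6, -0.5], [-3.9, -1.8], [2.8, -2.7]]
0.0335 shade-swatch along long,short: [[-2.6, 0.4], [-2.0, -1.1], [4.9, -2.0]]
[[558.4, -210.0], [551.1, -161.0], [476.0, -172.9]]
[ 560.21023456 -211.02000196]
[ 552.47471524 -161.62200868]
[ 477.38976544 -173.37999804]
```

The reader is within about 2 mm of the swatch centre along both sides, squared, about 12 mm above the paint and holding still. Handing in.

```bash
python3 -c "
from rig import ticket
print(ticket.hand_in())"
```

```text
the job is handed in; nothing more can be done
None
```

The job is handed in (no verdict was returned): the reader is held upright at a 30 N grip, about 12 mm above the pink swatch and within about 2 mm of its centre by camera. The cameras and force readings gave no sign of contact with a jar or tile.

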